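Squeeze-test the saw's rubber mounts and sort them

TASK

Some of these three rubber vibration mounts have gone soft. One at a time, squeeze each between its two steel plates with about 10 N (never over 25 N) to feel whether it is firm or soft, and keep that squeeze on while you set it down, without dropping it, firm ones on the floor of the wooden tray, soft ones on the floor of the round steel pan, before taking the next. Leave the screwdriver, wrench and tin alone.

Things in the scene. Friction and masses are not known exactly. Their poses are not given: they have to be found in the camera images.
- mount_a: rubber-metal mount: dark rubber block (40 x 36 x 35 high) between two upright steel plates, each 58 long (own x), 4 thick (own y), 40 high (own z); outer plate faces 44 mm apart along own y, unloaded; 0.18 kg, stands loose on the plates' lower edges. Origin: centre of its underside. Squeezed across own y it springs; across own x it is rigid and tells nothing.
- mount_b: as mount_a in look, sizes, origin and axes. Firmness of each of the three is unknown and cannot be seen: squeezed at 10 N on each plate, a firm one gives 2 to 3 mm and then stops dead, a soft one springs in by 1 mm per N, so about 10 mm (its travel ends at 12 mm). It springs back when let go.
- mount_c: as mount_a in look, sizes, origin and axes; firm or soft as told at mount_b, unknown until squeezed.
- mount_a_plate (a joint): how far the plates of mount_a are pressed together, in m: 0 unloaded, up to 0.012
- mount_b_plate (a joint): how far the plates of mount_b are pressed together, in m: 0 unloaded, up to 0.012
- mount_c_plate (a joint): how far the plates of mount_c are pressed together, in m: 0 unloaded, up to 0.012
- tray: shallow rectangular wooden tray, fixed to the bench, for the firm mounts: outside 250 (own x) x 170 (own y) x 30 mm high, walls 8 mm, floor 8 mm thick. Origin: centre of its underside
- pan: round shallow dark steel pan, fixed to the bench, for the soft mounts: outside diameter 200, 26 mm high, wall 4 mm, floor 4 mm thick. Origin: centre of its underside
- screwdriver: Screwdriver with a black handle, lying beyond the mounts. Origin near its middle. A bystander, to be left alone.
- wrench: Steel open-ended wrench lying beyond the mounts. Origin near its middle. A bystander, to be left alone.
- tin: Small closed aluminium tin, diameter 66, 60 mm high, standing beyond the mounts on the right. Origin: centre of its underside. A bystander, to be left alone.
There are look-alikes about, which are no part of the job. What is shaped like the mount_b but orange or red is not meant.

How it is judged (in metres and radians):
On the way, in this order (a step that is already met when the one before it is completed fails the run):
1. a first mount is brought down into the right container still squeezed with 6 N or more on each plate, having given as such a mount does (firm under 4 mm: tray; soft over 5 mm: pan) (((((x of mount_a in the frame of tray between -0.115 and 0.115 m and y of mount_a in the frame of tray between -0.075 and 0.075 m and z of mount_a in the frame of tray below 0.03 m) and (contact force between the fingers and mount_a above 12 N and value of joint mount_a_plate between 0.001 and 0.0042 m)) or ((horizontal distance between mount_a and pan below 0.09 m and z of mount_a in the frame of pan below 0.03 m) and (contact force between the fingers and mount_a above 12 N and value of joint mount_a_plate above 0.0048 m))) or (((x of mount_b in the frame of tray between -0.115 and 0.115 m and y of mount_b in the frame of tray between -0.075 and 0.075 m and z of mount_b in the frame of tray below 0.03 m) and (contact force between the fingers and mount_b above 12 N and value of joint mount_b_plate between 0.001 and 0.0042 m)) or ((horizontal distance between mount_b and pan below 0.09 m and z of mount_b in the frame of pan below 0.03 m) and (contact force between the fingers and mount_b above 12 N and value of joint mount_b_plate above 0.0048 m))) or (((x of mount_c in the frame of tray between -0.115 and 0.115 m and y of mount_c in the frame of tray between -0.075 and 0.075 m and z of mount_c in the frame of tray below 0.03 m) and (contact force between the fingers and mount_c above 12 N and value of joint mount_c_plate between 0.001 and 0.0042 m)) or ((horizontal distance between mount_c and pan below 0.09 m and z of mount_c in the frame of pan below 0.03 m) and (contact force between the fingers and mount_c above 12 N and value of joint mount_c_plate above 0.0048 m))))), for 0.1 s.
2. with one mount put away, a second is brought down likewise ((((((x of mount_b in the frame of tray between -0.115 and 0.115 m and y of mount_b in the frame of tray between -0.075 and 0.075 m and z of mount_b in the frame of tray below 0.03 m) or (horizontal distance between mount_b and pan below 0.09 m and z of mount_b in the frame of pan below 0.03 m)) or ((x of mount_c in the frame of tray between -0.115 and 0.115 m and y of mount_c in the frame of tray between -0.075 and 0.075 m and z of mount_c in the frame of tray below 0.03 m) or (horizontal distance between mount_c and pan below 0.09 m and z of mount_c in the frame of pan below 0.03 m))) and (((x of mount_a in the frame of tray between -0.115 and 0.115 m and y of mount_a in the frame of tray between -0.075 and 0.075 m and z of mount_a in the frame of tray below 0.03 m) and (contact force between the fingers and mount_a above 12 N and value of joint mount_a_plate between 0.001 and 0.0042 m)) or ((horizontal distance between mount_a and pan below 0.09 m and z of mount_a in the frame of pan below 0.03 m) and (contact force between the fingers and mount_a above 12 N and value of joint mount_a_plate above 0.0048 m)))) or ((((x of mount_a in the frame of tray between -0.115 and 0.115 m and y of mount_a in the frame of tray between -0.075 and 0.075 m and z of mount_a in the frame of tray below 0.03 m) or (horizontal distance between mount_a and pan below 0.09 m and z of mount_a in the frame of pan below 0.03 m)) or ((x of mount_c in the frame of tray between -0.115 and 0.115 m and y of mount_c in the frame of tray between -0.075 and 0.075 m and z of mount_c in the frame of tray below 0.03 m) or (horizontal distance between mount_c and pan below 0.09 m and z of mount_c in the frame of pan below 0.03 m))) and (((x of mount_b in the frame of tray between -0.115 and 0.115 m and y of mount_b in the frame of tray between -0.075 and 0.075 m and z of mount_b in the frame of tray below 0.03 m) and (contact force between the fingers and mount_b above 12 N and value of joint mount_b_plate between 0.001 and 0.0042 m)) or ((horizontal distance between mount_b and pan below 0.09 m and z of mount_b in the frame of pan below 0.03 m) and (contact force between the fingers and mount_b above 12 N and value of joint mount_b_plate above 0.0048 m)))) or ((((x of mount_a in the frame of tray between -0.115 and 0.115 m and y of mount_a in the frame of tray between -0.075 and 0.075 m and z of mount_a in the frame of tray below 0.03 m) or (horizontal distance between mount_a and pan below 0.09 m and z of mount_a in the frame of pan below 0.03 m)) or ((x of mount_b in the frame of tray between -0.115 and 0.115 m and y of mount_b in the frame of tray between -0.075 and 0.075 m and z of mount_b in the frame of tray below 0.03 m) or (horizontal distance between mount_b and pan below 0.09 m and z of mount_b in the frame of pan below 0.03 m))) and (((x of mount_c in the frame of tray between -0.115 and 0.115 m and y of mount_c in the frame of tray between -0.075 and 0.075 m and z of mount_c in the frame of tray below 0.03 m) and (contact force between the fingers and mount_c above 12 N and value of joint mount_c_plate between 0.001 and 0.0042 m)) or ((horizontal distance between mount_c and pan below 0.09 m and z of mount_c in the frame of pan below 0.03 m) and (contact force between the fingers and mount_c above 12 N and value of joint mount_c_plate above 0.0048 m)))))), for 0.1 s.
3. with two mounts put away, the third is brought down likewise (((((x of mount_b in the frame of tray between -0.115 and 0.115 m and y of mount_b in the frame of tray between -0.075 and 0.075 m and z of mount_b in the frame of tray below 0.03 m) or (horizontal distance between mount_b and pan below 0.09 m and z of mount_b in the frame of pan below 0.03 m)) and ((x of mount_c in the frame of tray between -0.115 and 0.115 m and y of mount_c in the frame of tray between -0.075 and 0.075 m and z of mount_c in the frame of tray below 0.03 m) or (horizontal distance between mount_c and pan below 0.09 m and z of mount_c in the frame of pan below 0.03 m)) and (((x of mount_a in the frame of tray between -0.115 and 0.115 m and y of mount_a in the frame of tray between -0.075 and 0.075 m and z of mount_a in the frame of tray below 0.03 m) and (contact force between the fingers and mount_a above 12 N and value of joint mount_a_plate between 0.001 and 0.0042 m)) or ((horizontal distance between mount_a and pan below 0.09 m and z of mount_a in the frame of pan below 0.03 m) and (contact force between the fingers and mount_a above 12 N and value of joint mount_a_plate above 0.0048 m)))) or (((x of mount_a in the frame of tray between -0.115 and 0.115 m and y of mount_a in the frame of tray between -0.075 and 0.075 m and z of mount_a in the frame of tray below 0.03 m) or (horizontal distance between mount_a and pan below 0.09 m and z of mount_a in the frame of pan below 0.03 m)) and ((x of mount_c in the frame of tray between -0.115 and 0.115 m and y of mount_c in the frame of tray between -0.075 and 0.075 m and z of mount_c in the frame of tray below 0.03 m) or (horizontal distance between mount_c and pan below 0.09 m and z of mount_c in the frame of pan below 0.03 m)) and (((x of mount_b in the frame of tray between -0.115 and 0.115 m and y of mount_b in the frame of tray between -0.075 and 0.075 m and z of mount_b in the frame of tray below 0.03 m) and (contact force between the fingers and mount_b above 12 N and value of joint mount_b_plate between 0.001 and 0.0042 m)) or ((horizontal distance between mount_b and pan below 0.09 m and z of mount_b in the frame of pan below 0.03 m) and (contact force between the fingers and mount_b above 12 N and value of joint mount_b_plate above 0.0048 m)))) or (((x of mount_a in the frame of tray between -0.115 and 0.115 m and y of mount_a in the frame of tray between -0.075 and 0.075 m and z of mount_a in the frame of tray below 0.03 m) or (horizontal distance between mount_a and pan below 0.09 m and z of mount_a in the frame of pan below 0.03 m)) and ((x of mount_b in the frame of tray between -0.115 and 0.115 m and y of mount_b in the frame of tray between -0.075 and 0.075 m and z of mount_b in the frame of tray below 0.03 m) or (horizontal distance between mount_b and pan below 0.09 m and z of mount_b in the frame of pan below 0.03 m)) and (((x of mount_c in the frame of tray between -0.115 and 0.115 m and y of mount_c in the frame of tray between -0.075 and 0.075 m and z of mount_c in the frame of tray below 0.03 m) and (contact force between the fingers and mount_c above 12 N and value of joint mount_c_plate between 0.001 and 0.0042 m)) or ((horizontal distance between mount_c and pan below 0.09 m and z of mount_c in the frame of pan below 0.03 m) and (contact force between the fingers and mount_c above 12 N and value of joint mount_c_plate above 0.0048 m)))))), for 0.1 s.
At the end, for the whole second after the job is handed in: all three mounts rest released on the floor of the tray or the pan (origin inside the walls and less than 30 mm above the container's underside), each in the one that its squeeze called for: firm in the tray, soft in the pan (((x of mount_a in the frame of tray between -0.115 and 0.115 m and y of mount_a in the frame of tray between -0.075 and 0.075 m and z of mount_a in the frame of tray below 0.03 m) or (horizontal distance between mount_a and pan below 0.09 m and z of mount_a in the frame of pan below 0.03 m)) and ((x of mount_b in the frame of tray between -0.115 and 0.115 m and y of mount_b in the frame of tray between -0.075 and 0.075 m and z of mount_b in the frame of tray below 0.03 m) or (horizontal distance between mount_b and pan below 0.09 m and z of mount_b in the frame of pan below 0.03 m)) and ((x of mount_c in the frame of tray between -0.115 and 0.115 m and y of mount_c in the frame of tray between -0.075 and 0.075 m and z of mount_c in the frame of tray below 0.03 m) or (horizontal distance between mount_c and pan below 0.09 m and z of mount_c in the frame of pan below 0.03 m)) and linear speed of each of mount_a, mount_b, mount_c below 0.02 m/s); the robot touches nothing.
It fails at once if a soft mount is put into the tray or a firm one into the pan ((((horizontal distance between mount_a and pan below 0.09 m and z of mount_a in the frame of pan below 0.03 m) and (contact force between the fingers and mount_a above 12 N and value of joint mount_a_plate between 0.001 and 0.0042 m)) or ((x of mount_a in the frame of tray between -0.115 and 0.115 m and y of mount_a in the frame of tray between -0.075 and 0.075 m and z of mount_a in the frame of tray below 0.03 m) and (contact force between the fingers and mount_a above 12 N and value of joint mount_a_plate above 0.0048 m))) or (((horizontal distance between mount_b and pan below 0.09 m and z of mount_b in the frame of pan below 0.03 m) and (contact force between the fingers and mount_b above 12 N and value of joint mount_b_plate between 0.001 and 0.0042 m)) or ((x of mount_b in the frame of tray between -0.115 and 0.115 m and y of mount_b in the frame of tray between -0.075 and 0.075 m and z of mount_b in the frame of tray below 0.03 m) and (contact force between the fingers and mount_b above 12 N and value of joint mount_b_plate above 0.0048 m))) or (((horizontal distance between mount_c and pan below 0.09 m and z of mount_c in the frame of pan below 0.03 m) and (contact force between the fingers and mount_c above 12 N and value of joint mount_c_plate between 0.001 and 0.0042 m)) or ((x of mount_c in the frame of tray between -0.115 and 0.115 m and y of mount_c in the frame of tray between -0.075 and 0.075 m and z of mount_c in the frame of tray below 0.03 m) and (contact force between the fingers and mount_c above 12 N and value of joint mount_c_plate above 0.0048 m)))).
It fails at once if a mount is squeezed with more than 25 N on a plate (contact force between the fingers and mount_a above 50 N or contact force between the fingers and mount_b above 50 N or contact force between the fingers and mount_c above 50 N).
It fails at once if a mount is dropped or thrown (falls freely from more than about 20 mm) ((linear speed of mount_a above 0.63 m/s and contact force between the fingers and mount_a below 0.3 N) or (linear speed of mount_b above 0.63 m/s and contact force between the fingers and mount_b below 0.3 N) or (linear speed of mount_c above 0.63 m/s and contact force between the fingers and mount_c below 0.3 N)).
It fails at once if a bystander is disturbed (moved over 30 mm) (distance of any of screwdriver, wrench, tin from where it was at the start of the episode above 0.03 m).
It also fails if it takes over 70 s, if anything falls off the work surface, if the arm or the gripper's body presses on something with over 40 N, if the wrist force passes 120 N, or if a joint passes its speed limit or range.

ROBOT

A 6-joint arm with a two-finger parallel gripper is mounted at the origin on the work surface. World frame = base frame: x ahead of the robot, y to its left, z up, the work surface at z = 0. Lengths are in mm, angles in degrees, forces in N, time in s.
With the tool pointing down it reaches from about 350 to 950 mm from the base axis. Payload 17.4 kg.
Tool frame: the origin (TCP) lies at the very end of the fingers, on their centre line; the grasp point (between the pads) lies 19 mm behind it; z points along the fingers, x is the direction in which the jaws open and shut, and the axes are right-handed (so a half turn about z gives the same grasp; the last joint's range is limited). The gripper opens to 93 mm and grips with 3 to 60 N. Pads are 15 mm wide; open, the fingers measure 128 mm over their backs; the gripper's body (75 mm by 188 mm) begins 65 mm behind the grasp point.
Start: joints at [66.417, 6.646, 82.598, -0, 90.757, -2.166], TCP at [246.488, 628.392, 218.646] pointing down, gripper open.
Joint ranges: [-162.19, 162.19], [-47.58, 125.68], [4.15, 143.07], [-65.23, 245.23], [0.69, 171.88], [-170.13, 170.13]. Speed limits (degrees/s): [108.29, 108.29, 127.2, 180, 180, 180].

INTERFACE

Orientations are given as a 3x3 rotation matrix whose columns are the frame's x, y, z axes.
In Python, from plant import readout, grab_frame, ticket, spotter gives the robot as it stands.
- The arm moves only by the shell command python3 -m pendant 'ROWS' [FORCE]. ROWS is JSON, a list that holds one entry, the list of rows, each a list of 7 numbers: the finger opening in mm, from 0 to 93, then the shift along the world's x, y, z in mm, then the turn, a rotation vector about the world's x, y, z in degrees. A call has 1 to 10 rows; each row is the pose to reach, as a shift and turn from the pose commanded when the call began; what a row does not reach only later rows make up. A row lasts 1/12 s, in which the tool goes at most 41.7 mm and 7.16 degrees, less where a joint would pass 70% of its speed; a pose out of reach is approached as far as the arm can. A call with a gripper value outside its range is refused whole. The fingers move at their own pace and stop on an object; FORCE is the grip in N (left out, the last holds). Time passes only in rows, so rows that repeat a pose let the fingers close. It gives the time, the measured TCP pose, the force and the opening at its end, in the units of the state.
- readout.state(): the state, without advancing time (a new reading comes with each control period).
- grab_frame(name): name is "scene" or "side" or "wrist"; returns a dict with "pixels" (384x512x3 uint8, blue, green, red), "depth" (384x512 float32, mm along the optical axis (not along the pixel's ray), 0 where there is no reading), "mtx" (3x3 intrinsics, pixels), "distortion" ([k1, k2, p1, p2, k3] as OpenCV has them; the pictures are not rectified), "camera_from_world" (4x4, takes a point from world to camera coordinates). Camera axes: x right, y down, z forward; pixel columns grow to the right and rows downward; lengths in mm; the calibration is good to about 2 mm. A picture is of the moment at which its call begins.
- ticket.job_done(): hands the job in, once; it reports no verdict.
Trained networks look in the newest picture that a camera, given by its name, has taken for a name from the list of things; names that differ only in an ending like _2 or _b are one class to them, and where a whole thing is asked for, a point or a joint stands for the part that bears it (a point fixed in the world has none). Each returns a list of dicts, best first, with "score" (0 to 1); they miss things now and then, are a little off and sometimes report something else, mostly with a low value. They report only what shows in the picture. A call takes as long as a camera call. They do not tell look-alikes from the thing itself.
- spotter.find_in(target, camera): "extent" ([left, top, right, bottom] in pixels, round what is visible of it).
The state is a dict: "time": time; "qpos": joint angles; "dq": joint speeds; "joint_efforts": joint torques, N m; "tool_pos": TCP position; "eef_rot": TCP orientation; "contact_force": force on the tool from outside, world axes, zero at the start; "torque": the same for the moment, N m; "finger_gap": finger opening in mm.
Only numpy, scipy, OpenCV 4.12 (cv2) and the standard library are available. Lean on these libraries where they do the work, as an engineer would, in place of code of your own. Each camera call takes 0.05 s, during which the arm holds its last target.

## Working session

There is one attempt and no reset: what is moved stays moved. The work goes in short steps, Python scripts to look and compute and a shell command to move; the robot and the scene stay as the last step left them, time stands still between calls to the robot, and variables do not carry over. Pictures are saved under pics/ and viewed, and the job is handed in when it is done.

```bash
ls; mkdir -p pics; python3 - <<'E'
from plant import readout, grab_frame, spotter
import cv2
print(readout.state())
for n in("scene","side","wrist"):
    f=grab_frame(n); cv2.imwrite(f"pics/{n}0.png",f["pixels"])
    for t in("mount_a","tray","pan","tin","screwdriver","wrench"):
        print(n,t,[(round(d["score"],2),[round(x) for x in d["extent"]]) for d in spotter.find_in(t,n)])
E
```

```text
pics
{'time': 0.0, 'qpos': array([ 6.64166171e+01,  6.67333538e+00,  8.26361033e+01, -1.85386135e-04,
        9.07549134e+01, -2.16604447e+00]), 'dq': array([ 0.00347651,  0.01796697,  0.06806392, -0.05239242,  0.01821796,
        0.0310256 ]), 'joint_efforts': array([ 2.57721105e-03, -7.21280408e+01, -6.22608161e+01,  7.79319601e-02,
        2.38810602e-02, -4.39418886e-05]), 'tool_pos': array([246.41380858, 628.19939264, 217.91058871]), 'eef_rot': array([[ 3.65158304e-01,  9.30945334e-01, -4.46390550e-04],
       [ 9.30944764e-01, -3.65158574e-01, -1.03064249e-03],
       [-1.12247515e-03, -3.92172833e-05, -9.99999369e-01]]), 'contact_force': array([ 0.87563546,  0.26287025, -0.5307295 ]), 'torque': array([-0.0413921 , -0.03195012, -0.02950718]), 'finger_gap': 93.06715521703694}
scene mount_a [(0.89, [207, 199, 232, 226]), (0.84, [223, 146, 246, 168]), (0.72, [221, 176, 251, 206]), (0.7, [259, 154, 282, 180]), (0.66, [284, 173, 310, 195]), (0.55, [271, 133, 294, 157])]
scene tray [(0.85, [122, 118, 226, 179])]
scene pan [(0.9, [325, 191, 410, 257]), (0.42, [206, 196, 229, 226])]
scene tin [(0.94, [146, 179, 173, 210])]
scene screwdriver [(0.56, [252, 267, 342, 303])]
scene wrench [(0.69, [171, 229, 229, 268])]
side mount_a [(0.92, [266, 206, 293, 232]), (0.88, [255, 238, 287, 267]), (0.86, [188, 243, 214, 272]), (0.76, [218, 223, 250, 249]), (0.66, [197, 193, 227, 221]), (0.64, [283, 187, 310, 212])]
side tray [(0.63, [278, 235, 424, 344]), (0.61, [137, 154, 206, 198])]
side pan [(0.8, [138, 151, 206, 201]), (0.27, [263, 202, 284, 217])]
side tin [(0.79, [338, 200, 374, 235])]
side screwdriver [(0.62, [245, 149, 277, 163])]
side wrench [(0.86, [295, 169, 343, 202])]
wrist mount_a []
wrist tray []
wrist pan [(0.85, [125, 334, 167, 351])]
wrist tin []
wrist screwdriver []
wrist wrench []
```

```bash
python3 - <<'E'
import cv2
for n in("scene","side"):
    f=cv2.imread(f"pics/{n}0.png"); c=f[110:350,110:430]
    cv2.imwrite(f"pics/{n}0z.png",cv2.resize(c,(800,600),interpolation=cv2.INTER_CUBIC))
E
```

```text
(no output)
```

View pics/scene0z.png

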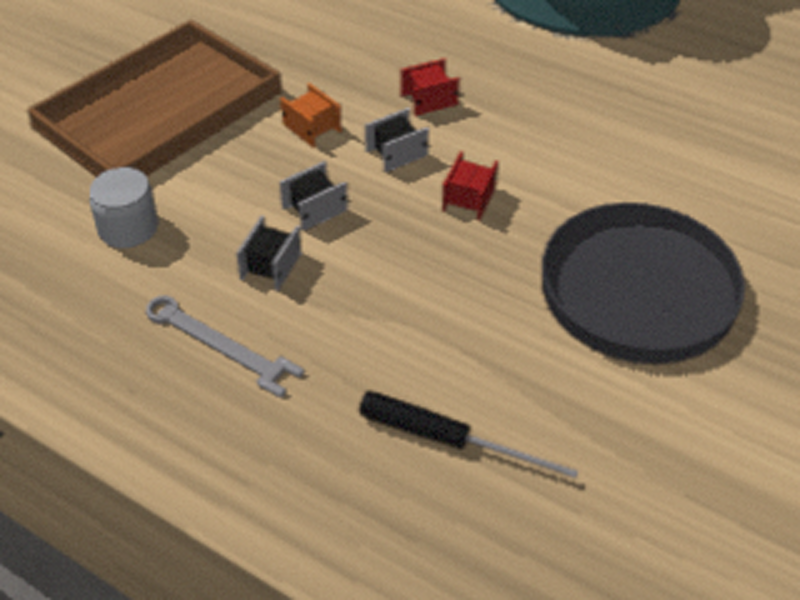

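View pics/side0z.png

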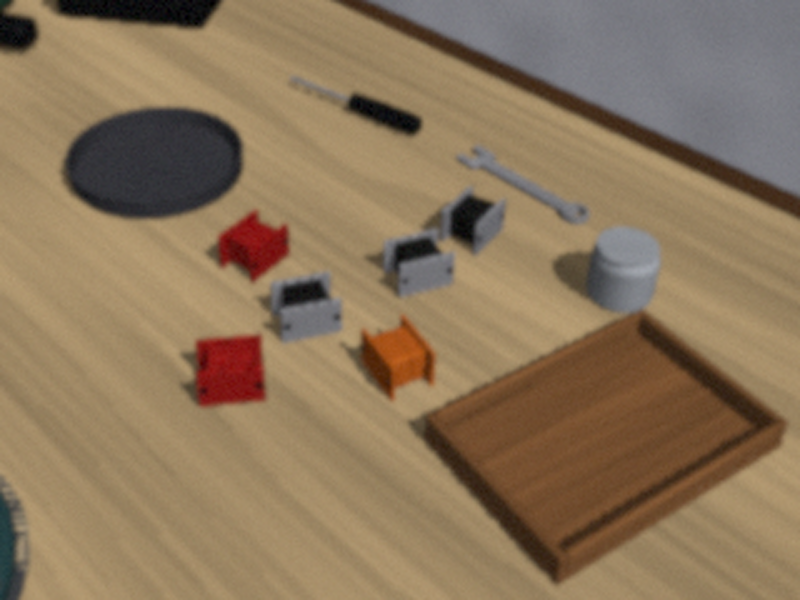

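View pics/wrist0.png

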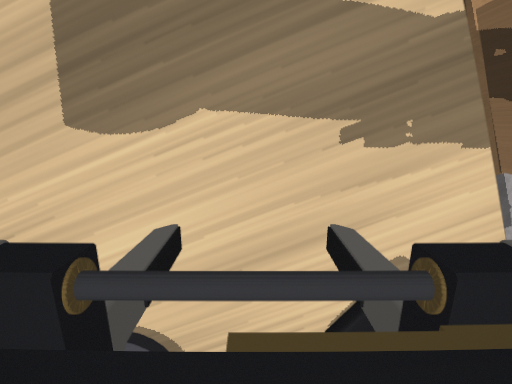

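The scene picture shows the three grey mounts at full-image pixels of about (218,213), (236,188) and (269,166). The red and orange look-alikes stand among them, the tray is upper left and the pan is right. Next I'll build a top-down map from both depth images.

```bash
cat > h.py <<'E'
import numpy as np,cv2
from plant import grab_frame
def cloud(n):
    f=grab_frame(n); d=f["depth"].astype(float); H,W=d.shape
    u,v=np.meshgrid(np.arange(W),np.arange(H)); m=d>0
    p=cv2.undistortPoints(np.stack([u[m],v[m]],1).astype(float)[:,None],f["mtx"],np.array(f["distortion"]))[:,0]
    z=d[m]; c=np.c_[p*z[:,None],z]; T=np.linalg.inv(f["camera_from_world"])
    return c@T[:3,:3].T+T[:3,3], f["pixels"][m], f
E
python3 - <<'E'
from h import *
P=[];C=[]
for n in("scene","side"):
    p,c,f=cloud(n); P.append(p);C.append(c)
    T=np.linalg.inv(f["camera_from_world"]);print(n,"cam at",T[:3,3].round(), f["mtx"][0,0])
    m=(abs(p[:,2])<8)&(p[:,0]>300)&(p[:,0]<800)&(abs(p[:,1])<400); print(n,"table z",np.median(p[m,2]))
    # tops
    for name,lo,hi in(("tall",32,48),("tin",52,70),("rim",20,34)):
        m=(p[:,2]>lo)&(p[:,2]<hi)&(np.hypot(p[:,0],p[:,1])>250)&(p[:,0]<1000)
        g=np.zeros((1000,1400),np.uint8); x=p[m,0].astype(int); y=(p[m,1]+700).astype(int)
        ok=(x>=0)&(x<1000)&(y>=0)&(y<1400); g[x[ok],y[ok]]=255
        g=cv2.dilate(g,np.ones((7,7)));k,l,s,ce=cv2.connectedComponentsWithStats(g)
        for i in range(1,k):
            if s[i,4]>600:
                q=m.copy(); idx=np.flatnonzero(m)[ok]; sel=idx[l[x[ok],y[ok]]==i]
                print(n,name,"xy",(p[sel,:2].mean(0)).round(),"min",p[sel,:2].min(0).round(),"max",p[sel,:2].max(0).round(),"n",len(sel),"bgr",np.median(c[sel],0))
P=np.vstack(P);C=np.vstack(C)
g=np.zeros((500*1,800,3),np.uint8)
E
```

```text
scene cam at [1278.  494.  844.] 453.3831365497381
scene table z -1.6787604212625524
scene tall xy [ 265. -672.] min [ 207. -701.] max [ 320. -646.] n 125 bgr [37. 37. 36.]
scene tall xy [344. -40.] min [307. -73.] max [379.  -9.] n 163 bgr [ 34.  36. 145.]
scene tall xy [ 402. -654.] min [ 345. -701.] max [ 437. -619.] n 167 bgr [58. 56. 58.]
scene tall xy [448. -22.] min [411. -55.] max [482.   9.] n 189 bgr [72. 71. 73.]
scene tall xy [ 461. -128.] min [ 433. -165.] max [488. -97.] n 166 bgr [ 44.   93.  176.5]
scene tall xy [471.  86.] min [436.  59.] max [503. 111.] n 196 bgr [ 35.  36. 145.]
scene tall xy [573. -48.] min [538. -79.] max [607. -17.] n 211 bgr [55. 60. 67.]
scene tall xy [667. -37.] min [635. -63.] max [698. -10.] n 238 bgr [40.  41.5 41.5]
scene tall xy [ 717. -183.] min [ 677. -218.] max [ 736. -167.] n 135 bgr [94. 92. 92.]
scene tall xy [ 883. -530.] min [ 775. -568.] max [ 969. -503.] n 499 bgr [23. 22. 23.]
scene tall xy [ 836. -636.] min [ 800. -690.] max [ 862. -587.] n 313 bgr [33. 32. 33.]
scene tin xy [ 365. -655.] min [ 218. -701.] max [ 438. -621.] n
[... 2935 characters left out ...]
-7.] n 120 bgr [118. 113. 113.]
side rim xy [ 450. -140.] min [ 430. -165.] max [477. -96.] n 160 bgr [ 19.   72.  140.5]
side rim xy [459.  73.] min [436.  55.] max [498. 103.] n 122 bgr [ 16.  18. 116.]
side rim xy [509. 660.] min [477. 633.] max [552. 699.] n 104 bgr [15.  13.5 14. ]
side rim xy [562. -69.] min [536. -81.] max [592. -58.] n 96 bgr [119. 114. 114.]
side rim xy [694. 617.] min [624. 545.] max [807. 700.] n 208 bgr [14. 12. 12.]
side rim xy [653. -48.] min [631. -67.] max [694. -24.] n 109 bgr [86. 85. 86.]
side rim xy [ 678. -215.] min [ 666. -236.] max [ 714. -177.] n 122 bgr [119.  114.  111.5]
side rim xy [755. 184.] min [740. 139.] max [771. 236.] n 91 bgr [24. 29. 29.]
```

```bash
cat >> h.py <<'E'
def both():
    a=[cloud("scene"),cloud("side")]
    return np.vstack([x[0] for x in a]),np.vstack([x[1] for x in a])
def fit(P,c,L=58,W=44,lo=18,hi=46,r=48):
    m=(P[:,2]>lo)&(P[:,2]<hi)&(np.hypot(P[:,0]-c[0],P[:,1]-c[1])<r); q=P[m,:2]
    best=[]
    for a in range(-90,90,1):
        t=np.radians(a); e=np.array([np.cos(t),np.sin(t)]); f=np.array([-e[1],e[0]])
        u,v=q@e,q@f; u0,u1=np.percentile(u,[1.5,98.5]); v0,v1=np.percentile(v,[1.5,98.5])
        cu,cv=(u0+u1)/2,(v0+v1)/2
        # cost: outside the box + mismatch of extents
        o=np.maximum(abs(u-cu)-L/2,0)+np.maximum(abs(v-cv)-W/2,0)
        best.append((o.mean()+.05*abs(u1-u0-L)+.05*abs(v1-v0-W),a,*(cu*e+cv*f),u1-u0,v1-v0))
    return sorted(best)[:4],len(q)
def topdown(P,C,c,half,s,name,zlo=-20):
    n=int(2*half*s); g=np.zeros((n,n,3),np.uint8)
    m=(abs(P[:,0]-c[0])<half)&(abs(P[:,1]-c[1])<half)&(P[:,2]>zlo)
    o=np.argsort(P[m,2]); p=P[m][o]; k=C[m][o]
    for a,b in zip(p,k):  # up = +x, left = +y
        cv2.circle(g,(int((c[1]+half-a[1])*s),int((c[0]+half-a[0])*s)),max(1,int(s*.7)),tuple(int(min(255,x*1.6)) for x in b),-1)
    cv2.imwrite("pics/"+name,g)
E
python3 - <<'E'
from h import *
P,C=both()
for c in((446,-23),(571,-49),(665,-38)):
    b,n=fit(P,c); print(n,[tuple(round(float(x),1) for x in y) for y in b])
topdown(P,C,(560,-30),150,2,"top_m.png",12)
topdown(P,C,(520,0),450,.65,"top_all.png")
m=(P[:,2]>22)&(P[:,2]<34)&(P[:,1]<-195)&(P[:,1]>-420)&(P[:,0]<667)&(P[:,0]>380)
print(cv2.minAreaRect(P[m,:2].astype(np.float32)))
m=(P[:,2]>18)&(P[:,2]<30)&(P[:,1]>180)&(P[:,1]<400)&(P[:,0]<610)&(P[:,0]>380)
print(cv2.minEnclosingCircle(P[m,:2].astype(np.float32)), P[m,:2].min(0),P[m,:2].max(0))
E
```

```text
741 [(0.7, -27.0, 445.3, -22.9, 56.7, 49.4), (0.7, -26.0, 445.3, -22.9, 56.4, 49.4), (0.7, -25.0, 445.4, -22.9, 56.4, 49.4), (0.8, -28.0, 445.5, -22.9, 56.9, 50.0)]
710 [(0.7, -23.0, 571.8, -49.1, 56.4, 49.0), (0.7, -21.0, 571.8, -49.1, 56.2, 48.8), (0.7, -22.0, 571.8, -49.2, 56.2, 49.0), (0.7, -20.0, 571.8, -49.0, 56.2, 49.0)]
649 [(0.3, 11.0, 665.4, -38.1, 57.9, 46.3), (0.3, 12.0, 665.2, -38.1, 58.0, 46.4), (0.3, 13.0, 665.2, -38.3, 57.8, 46.6), (0.3, 10.0, 665.1, -38.1, 57.7, 46.7)]
((532.0621948242188, -285.748779296875), (222.45542907714844, 254.83717346191406), 79.72824096679688)
((494.5958251953125, 291.2977294921875), 103.84123992919922) [391.97151107 191.11187195] [595.54979126 393.64876628]
```

View pics/top_m.png

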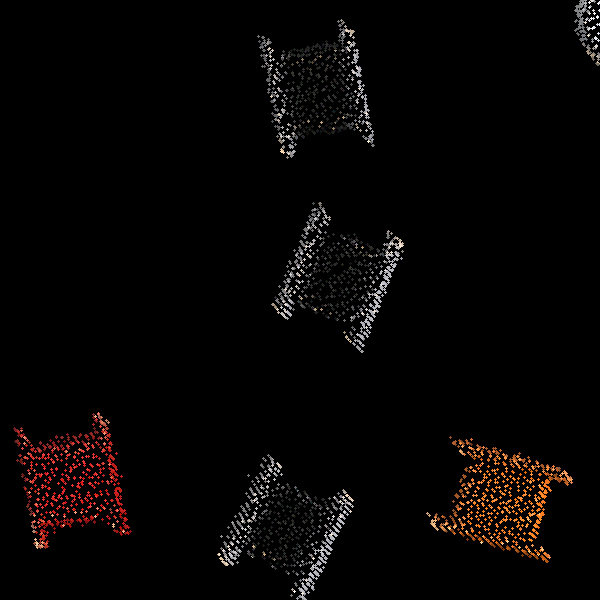

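View pics/top_all.png

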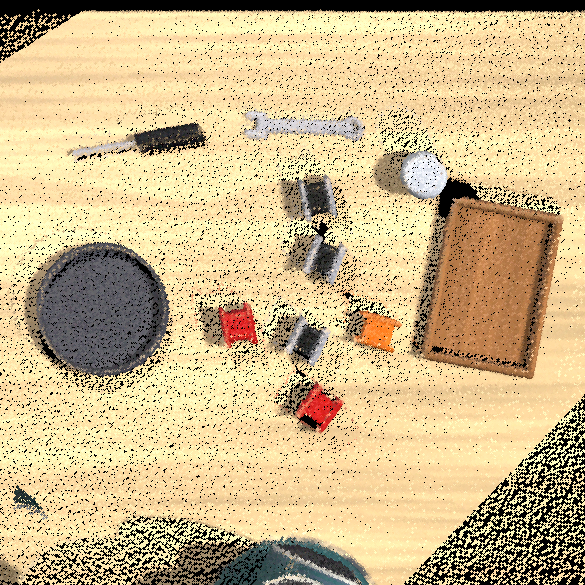

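The top-down map shows three grey mounts. Their centres are about (665,-38) at yaw 11°, (572,-49) at -22° and (445,-23) at -26°. I'll refine the tray fit and move above the farthest mount.

```bash
python3 - <<'E'
from h import *
P,C=both()
b,n=fit(P,(528,-305),250,170,22,34,165); print(n,b[:3])
E
python3 -m pendant '[[[93,418.5,-666.4,0,0,0,33],[93,418.5,-666.4,0,0,0,33],[93,418.5,-666.4,0,0,0,33],[93,418.5,-666.4,0,0,0,33],[93,418.5,-666.4,0,0,0,33],[93,418.5,-666.4,0,0,0,33],[93,418.5,-666.4,0,0,0,33],[93,418.5,-666.4,0,0,0,33],[93,418.5,-666.4,0,0,0,33],[93,418.5,-666.4,0,0,0,33]]]' 10
```

```text
2271 [(np.float64(6.828781414703714), -19, np.float64(530.5517289162475), np.float64(-298.38398381050183), np.float64(262.3219124139554), np.float64(215.98889734051116)), (np.float64(6.847233070599136), -20, np.float64(530.1124955148922), np.float64(-300.02549900651127), np.float64(263.7264570188661), np.float64(215.8863491987887)), (np.float64(6.895272608816183), -18, np.float64(530.820009829715), np.float64(-296.68747858551654), np.float64(260.6754393639199), np.float64(216.00697406163698))]
time: 2.18
tool_pos: [467.8, 275.1, 219.0]
eef_rot: [[-0.201, 0.98, 0.001], [0.98, 0.201, 0.0], [0.0, 0.001, -1.0]]
contact_force: [1.1, 0.6, 0.3]
finger_gap: 93.2
```

```bash

python3 -m pendant '[[[93,197.2,-313.1,0,0,0,0],[93,197.2,-313.1,0,0,0,0],[93,197.2,-313.1,0,0,0,0],[93,197.2,-313.1,0,0,0,0],[93,197.2,-313.1,0,0,0,0],[93,197.2,-313.1,0,0,0,0],[93,197.2,-313.1,0,0,0,0],[93,197.2,-313.1,0,0,0,0],[93,197.2,-313.1,0,0,0,0],[93,197.2,-313.1,0,0,0,0]]]' 10
python3 - <<'E'
from h import *
from plant import readout
p,c,f=cloud("wrist"); cv2.imwrite("pics/w1.png",f["pixels"])
print(readout.state()["tool_pos"], readout.state()["finger_gap"])
for c0 in((571,-49),(665,-38)):
    b,n=fit(p,c0); print(n,[tuple(round(float(x),1) for x in y) for y in b[:2]])
p,c,f=cloud("side")
b=[]
m=(p[:,2]>22)&(p[:,2]<34)&(p[:,1]<-195)&(p[:,1]>-420)&(p[:,0]<690)&(p[:,0]>380)&(np.hypot(p[:,0]-703,p[:,1]+202)>45); q=p[m,:2]
for a in range(-25,5):
    t=np.radians(a);e=np.array([np.cos(t),np.sin(t)]);g=np.array([-e[1],e[0]])
    u=q@e;v=q@g;ur=np.percentile(u,[.5,99.5]);vr=np.percentile(v,[.5,99.5])
    b.append((np.ptp(ur)*np.ptp(vr),a,np.ptp(ur),np.ptp(vr),ur.mean()*e+vr.mean()*g))
print(sorted(b,key=lambda x:x[0])[:3])
E
```

```text
time: 3.02
tool_pos: [666.3, -41.2, 217.6]
eef_rot: [[-0.197, 0.98, -0.001], [0.98, 0.197, -0.001], [-0.001, -0.001, -1.0]]
contact_force: [0.2, -0.7, -0.5]
finger_gap: 92.6
[665.27350778 -38.79680713 217.69501255] 92.93991840684157
1459 [(0.3, -19.0, 571.1, -49.1, 51.8, 43.8), (0.4, -27.0, 571.2, -49.1, 51.6, 43.8)]
1228 [(0.3, 7.0, 664.2, -38.7, 52.9, 43.9), (0.3, 15.0, 664.0, -38.5, 53.1, 43.3)]
[(np.float64(42397.19157850665), -11, np.float64(249.7064440284035), np.float64(169.78813559847129), array([ 526.68027529, -308.32123285])), (np.float64(42703.47598419083), -10, np.float64(250.12903774120338), np.float64(170.7257836588093), array([ 526.47271855, -308.58925245])), (np.float64(43146.66834723147), -12, np.float64(251.10023068745187), np.float64(171.83046080485985), array([ 526.4615066 , -308.79497712]))]
```

View pics/w1.png

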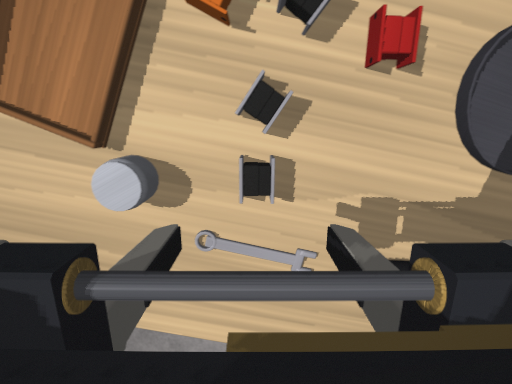

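```bash

python3 -m pendant '[[[80,-0.5,0,-40,0,0,0],[80,-0.5,0,-80,0,0,0],[80,-0.5,0,-120,0,0,0],[80,-0.5,0,-150,0,0,0],[80,-0.5,0,-180,0,0,0],[80,-0.5,0,-200,0,0,0],[80,-0.5,0,-211,0,0,0],[70,-0.5,0,-211,0,0,0],[60,-0.5,0,-211,0,0,0],[52,-0.5,0,-211,0,0,0]]]' 10
python3 - <<'E'
from plant import *
import cv2
f=grab_frame("wrist");cv2.imwrite("pics/w2.png",f["pixels"])
print(readout.state()["tool_pos"], readout.state()["finger_gap"],readout.state()["contact_force"])
E
```

```text
time: 3.95
tool_pos: [664.7, -35.7, 9.7]
eef_rot: [[-0.201, 0.98, 0.002], [0.98, 0.201, -0.0], [-0.001, 0.002, -1.0]]
contact_force: [0.0, 0.2, 0.1]
finger_gap: 64.5
[664.80516553 -35.86068299   9.77994048] 60.44262527601662 [ 0.10373599 -0.48633193 -0.39783567]
```

View pics/w2.png

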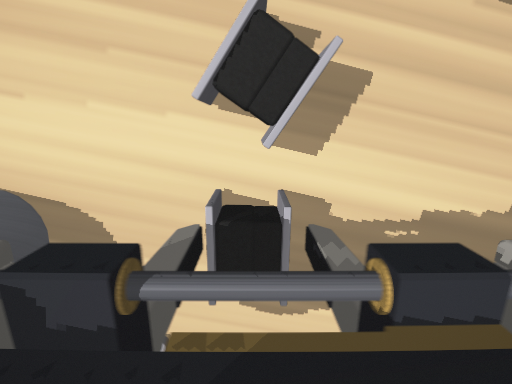

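The wrist view shows the mount between the fingers, about 2–3 mm left of centre. I'll correct that, then close at 10 N.

```bash

python3 -m pendant '[[[52,0,-2.5,-2.5,0,0,0],[52,0,-2.5,-2.5,0,0,0],[49,0,-2.5,-2.5,0,0,0],[46,0,-2.5,-2.5,0,0,0],[43,0,-2.5,-2.5,0,0,0],[40,0,-2.5,-2.5,0,0,0],[36,0,-2.5,-2.5,0,0,0],[32,0,-2.5,-2.5,0,0,0],[30,0,-2.5,-2.5,0,0,0],[30,0,-2.5,-2.5,0,0,0]]]' 10
```

```text
time: 4.83
tool_pos: [664.0, -38.7, 5.3]
eef_rot: [[-0.201, 0.98, 0.0], [0.98, 0.201, -0.0], [-0.0, 0.0, -1.0]]
contact_force: [-0.9, -2.5, 2.7]
finger_gap: 41.8
```

```bash

python3 -m pendant '[[[30,0,0,0,0,0,0],[30,0,0,0,0,0,0],[30,0,0,0,0,0,0],[30,0,0,0,0,0,0],[30,0,0,0,0,0,0],[30,0,0,0,0,0,0]]]' 10
```

```text
time: 5.33
tool_pos: [664.0, -38.7, 5.3]
eef_rot: [[-0.201, 0.98, 0.0], [0.98, 0.201, -0.0], [-0.0, 0.0, -1.0]]
contact_force: [-0.3, -2.0, 5.0]
finger_gap: 41.8
```

Gap is 41.8 mm against 44 mm unloaded, so it gives 2.2 mm and stops dead: **firm, so it goes in the tray**. Lifting and carrying it to the far slot.

```bash

python3 -m pendant '[[[30,0,0,10,0,0,0],[30,0,0,30,0,0,0],[30,0,0,60,0,0,0],[30,0,0,90,0,0,0],[30,0,0,115,0,0,0],[30,0,0,130,0,0,0],[30,-4,-18,130,0,0,-3],[30,-9,-40,130,0,0,-6],[30,-15,-65,130,0,0,-9],[30,-21,-95,130,0,0,-12]]]' 10
python3 -m pendant '[[[30,-7,-30,0,0,0,-4],[30,-14,-62,0,0,0,-8],[30,-21,-95,0,0,0,-10.6],[30,-28,-125,0,0,0,-10.6],[30,-34,-150,0,0,0,-10.6],[30,-39,-172,0,0,0,-10.6],[30,-42.8,-189,0,0,0,-10.6],[30,-42.8,-189,0,0,0,-10.6],[30,-42.8,-189,0,0,0,-10.6],[30,-42.8,-189,0,0,0,-10.6]]]' 10
```

```text
time: 6.17
tool_pos: [642.3, -133.5, 134.6]
eef_rot: [[0.009, 1.0, -0.001], [1.0, -0.009, 0.001], [0.001, -0.001, -1.0]]
contact_force: [0.4, -0.3, -1.3]
finger_gap: 41.8
time: 7.0
tool_pos: [600.2, -321.8, 134.8]
eef_rot: [[0.191, 0.982, -0.0], [0.982, -0.191, 0.001], [0.001, -0.0, -1.0]]
contact_force: [0.3, -0.0, -1.4]
finger_gap: 42.1
```

```bash

python3 - <<'E'
from h import *
from plant import *
s=readout.state();print(s["tool_pos"],s["finger_gap"],s["contact_force"],s["time"])
f=grab_frame("side");cv2.imwrite("pics/s3.png",f["pixels"])
E
```

```text
[ 600.22299976 -321.8297531   134.84665606] 42.073950653900475 [ 0.25036091 -0.04933722 -1.37357683] 7.0
```

View pics/s3.png

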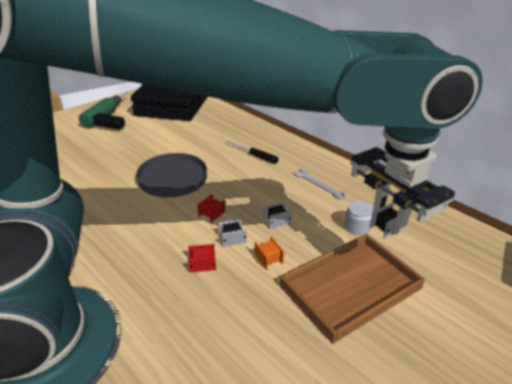

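The mount is held above the far end of the tray. Lowering it with the squeeze on.

```bash

python3 -m pendant '[[[30,0,0,-25,0,0,0],[30,0,0,-60,0,0,0],[30,0,0,-90,0,0,0],[30,0,0,-106,0,0,0],[30,0,0,-113,0,0,0],[30,0,0,-117,0,0,0],[30,0,0,-119.5,0,0,0],[30,0,0,-121,0,0,0],[30,0,0,-121.5,0,0,0],[30,0,0,-121.5,0,0,0]]]' 10
python3 -m pendant '[[[30,0,0,0,0,0,0],[30,0,0,0,0,0,0],[30,0,0,0,0,0,0]]]' 10
```

```text
time: 7.88
tool_pos: [600.5, -322.8, 14.7]
eef_rot: [[0.191, 0.982, 0.001], [0.982, -0.191, -0.001], [-0.0, 0.001, -1.0]]
contact_force: [-0.4, -0.2, -1.9]
finger_gap: 41.9
time: 8.13
tool_pos: [600.2, -322.7, 14.0]
eef_rot: [[0.191, 0.982, 0.0], [0.982, -0.191, -0.0], [-0.0, 0.0, -1.0]]
contact_force: [-0.5, -0.6, -1.4]
finger_gap: 41.7
```

Within 1–2 mm of the floor and not yet touching. I'll ease down until it touches.

```bash

python3 -m pendant '[[[30,0,0,-0.6,0,0,0],[30,0,0,-1.2,0,0,0],[30,0,0,-1.2,0,0,0],[30,0,0,-1.2,0,0,0]]]' 10
python3 - <<'E'
from plant import *
import cv2
f=grab_frame("side");cv2.imwrite("pics/s4.png",f["pixels"][150:380,150:480])
f=grab_frame("wrist");cv2.imwrite("pics/w4.png",f["pixels"])
E
```

```text
time: 8.47
tool_pos: [600.2, -322.7, 13.3]
eef_rot: [[0.191, 0.982, 0.0], [0.982, -0.191, -0.0], [-0.0, 0.0, -1.0]]
contact_force: [-4.0, 2.0, 5.8]
finger_gap: 42.0
```

View pics/s4.png

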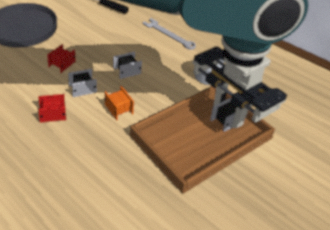

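View pics/w4.png

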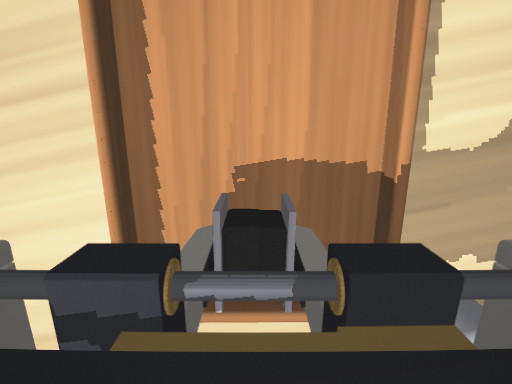

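Touchdown: 5.8 N upward, mount standing square between the tray walls. Releasing and rising.

```bash

python3 -m pendant '[[[44,0,0,0,0,0,0],[48,0,0,0,0,0,0],[54,0,0,0,0,0,0],[60,0,0,0,0,0,0],[60,0,0,0,0,0,0],[60,0,0,20,0,0,0],[60,0,0,50,0,0,0],[60,0,0,90,0,0,0],[60,0,0,130,0,0,0],[60,0,0,160,0,0,0]]]' 10
python3 - <<'E'
from h import *
from plant import *
f=grab_frame("wrist");cv2.imwrite("pics/w5.png",f["pixels"])
f=grab_frame("side");cv2.imwrite("pics/s5.png",f["pixels"][150:380,150:480])
s=readout.state();print(s["tool_pos"],s["finger_gap"])
E
```

```text
time: 9.4
tool_pos: [600.3, -322.7, 176.1]
eef_rot: [[0.191, 0.982, 0.002], [0.982, -0.191, -0.001], [-0.001, 0.002, -1.0]]
contact_force: [0.3, -1.0, 0.3]
finger_gap: 60.0
[ 601.70245382 -323.48762513  179.1045339 ] 60.11748240484406
```

View pics/w5.png

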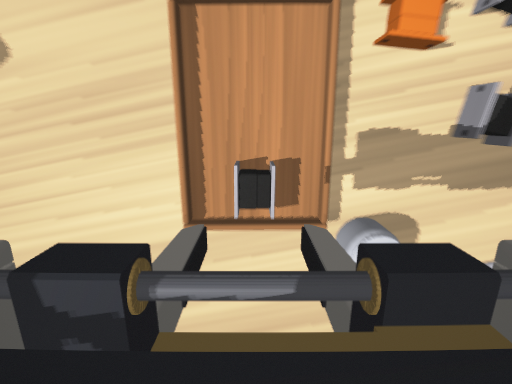

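The first mount stands upright in the tray, at wrist pixel (255,188). Moving to the second, at (571.5,-49), with tool yaw 68°.

```bash

python3 -m pendant '[[[80,-4,35,0,0,0,-4],[80,-8,75,0,0,0,-8],[80,-12,115,0,0,0,-11],[80,-16,155,0,0,0,-11],[80,-20,190,0,0,0,-11],[80,-24,225,0,0,0,-11],[80,-27,255,0,0,0,-11],[80,-28.7,273.6,0,0,0,-11],[80,-28.7,273.6,0,0,0,-11],[80,-28.7,273.6,0,0,0,-11]]]' 10
python3 -m pendant '[[[80,0,0,-40,0,0,0],[80,0,0,-80,0,0,0],[80,0,0,-115,0,0,0],[80,0,0,-135,0,0,0],[80,0,0,-145,0,0,0],[80,0,0,-145,0,0,0],[80,0,0,-145,0,0,0]]]' 10
python3 - <<'E'
from h import *
from plant import *
f=grab_frame("wrist");cv2.imwrite("pics/w6.png",f["pixels"])
s=readout.state();print(s["tool_pos"],s["finger_gap"],s["eef_rot"])
E
```

```text
time: 10.33
tool_pos: [571.3, -48.3, 172.0]
eef_rot: [[0.373, 0.928, -0.0], [0.928, -0.373, -0.0], [-0.0, -0.0, -1.0]]
contact_force: [0.2, -0.3, 0.6]
finger_gap: 80.0
time: 10.92
tool_pos: [571.8, -49.7, 28.1]
eef_rot: [[0.376, 0.927, 0.0], [0.927, -0.376, -0.0], [-0.0, 0.0, -1.0]]
contact_force: [0.1, -0.6, -0.6]
finger_gap: 80.0
[572.26278398 -49.5687201   28.99560373] 79.88305095588535 [[ 3.75384644e-01  9.26867554e-01  1.70491706e-03]
 [ 9.26869040e-01 -3.75384748e-01 -2.70530524e-04]
 [ 3.89253895e-04  1.68178784e-03 -9.99998510e-01]]
```

View pics/w6.png

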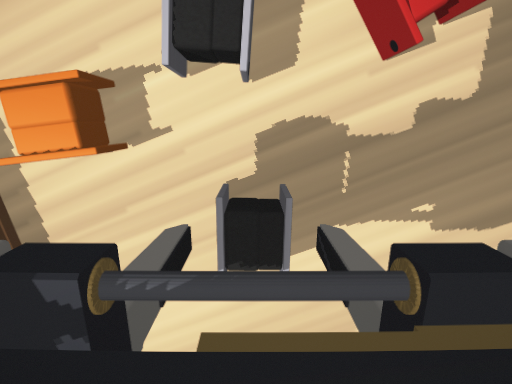

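Mount centred between the fingers at (255,232), plates square to the jaws. Going down and closing.

```bash

python3 -m pendant '[[[70,0,0,-10,0,0,0],[60,0,0,-18,0,0,0],[54,0,0,-21.5,0,0,0],[50,0,0,-21.5,0,0,0],[47,0,0,-21.5,0,0,0],[44,0,0,-21.5,0,0,0],[41,0,0,-21.5,0,0,0],[37,0,0,-21.5,0,0,0],[33,0,0,-21.5,0,0,0],[29,0,0,-21.5,0,0,0]]]' 10
python3 -m pendant '[[[29,0,0,0,0,0,0],[29,0,0,0,0,0,0],[29,0,0,0,0,0,0],[29,0,0,0,0,0,0],[29,0,0,0,0,0,0],[29,0,0,0,0,0,0]]]' 10
```

```text
time: 11.8
tool_pos: [571.6, -48.9, 6.3]
eef_rot: [[0.375, 0.927, 0.001], [0.927, -0.375, 0.0], [0.0, 0.0, -1.0]]
contact_force: [-0.1, 0.4, 2.5]
finger_gap: 42.1
time: 12.3
tool_pos: [571.6, -49.0, 6.3]
eef_rot: [[0.375, 0.927, 0.0], [0.927, -0.375, 0.0], [0.0, 0.0, -1.0]]
contact_force: [-0.5, -0.4, 5.5]
finger_gap: 41.5
```

41.8 mm again: **firm, so tray**, middle slot.

```bash

python3 -m pendant '[[[29,0,0,10,0,0,0],[29,0,0,30,0,0,0],[29,0,0,60,0,0,0],[29,0,0,90,0,0,0],[29,0,0,115,0,0,0],[29,0,0,130,0,0,0],[29,-3,-18,130,0,0,2],[29,-7,-40,130,0,0,4],[29,-12,-68,130,0,0,6],[29,-17,-99,130,0,0,8]]]' 10
python3 -m pendant '[[[29,-5,-30,0,0,0,2],[29,-11,-62,0,0,0,3],[29,-16,-92,0,0,0,3],[29,-20,-116,0,0,0,3],[29,-24,-137,0,0,0,3],[29,-27,-152,0,0,0,3],[29,-28,-160.4,0,0,0,3],[29,-28,-160.4,0,0,0,3],[29,-28,-160.4,0,0,0,3],[29,-28,-160.4,0,0,0,3]]]' 10
```

```text
time: 13.13
tool_pos: [553.9, -148.4, 136.4]
eef_rot: [[0.239, 0.971, -0.0], [0.971, -0.239, 0.0], [0.0, -0.0, -1.0]]
contact_force: [0.4, -0.1, -1.2]
finger_gap: 41.5
time: 13.97
tool_pos: [526.6, -307.4, 135.9]
eef_rot: [[0.19, 0.982, -0.0], [0.982, -0.19, 0.0], [0.0, -0.0, -1.0]]
contact_force: [0.1, 0.2, -1.5]
finger_gap: 42.0
```

```bash

python3 -m pendant '[[[29,0,0,-25,0,0,0],[29,0,0,-60,0,0,0],[29,0,0,-90,0,0,0],[29,0,0,-106,0,0,0],[29,0,0,-113,0,0,0],[29,0,0,-117,0,0,0],[29,0,0,-120,0,0,0],[29,0,0,-121.5,0,0,0],[29,0,0,-121.5,0,0,0],[29,0,0,-121.5,0,0,0]]]' 10
python3 -m pendant '[[[29,0,0,-0.6,0,0,0],[29,0,0,-1,0,0,0],[29,0,0,-1,0,0,0],[29,0,0,-1,0,0,0]]]' 10
```

```text
time: 14.8
tool_pos: [526.8, -308.6, 15.5]
eef_rot: [[0.191, 0.982, 0.001], [0.982, -0.191, -0.001], [-0.0, 0.001, -1.0]]
contact_force: [0.3, -0.5, -1.1]
finger_gap: 41.5
time: 15.13
tool_pos: [526.7, -308.6, 14.2]
eef_rot: [[0.191, 0.982, 0.001], [0.982, -0.191, -0.0], [-0.0, 0.001, -1.0]]
contact_force: [-2.3, 1.0, 6.8]
finger_gap: 41.9
```

Touchdown at 6.8 N. Releasing.

```bash

python3 -m pendant '[[[44,0,0,0,0,0,0],[48,0,0,0,0,0,0],[54,0,0,0,0,0,0],[60,0,0,0,0,0,0],[60,0,0,0,0,0,0],[60,0,0,20,0,0,0],[60,0,0,50,0,0,0],[60,0,0,90,0,0,0],[60,0,0,130,0,0,0],[60,0,0,160,0,0,0]]]' 10
python3 - <<'E'
from h import *
from plant import *
f=grab_frame("wrist");cv2.imwrite("pics/w7.png",f["pixels"])
P,C=both();b,n=fit(P,(445,-23));print(n,b[:2])
s=readout.state();print(s["tool_pos"],s["finger_gap"])
E
```

```text
time: 15.97
tool_pos: [526.6, -308.5, 177.0]
eef_rot: [[0.191, 0.982, 0.002], [0.982, -0.191, -0.001], [-0.001, 0.002, -1.0]]
contact_force: [1.2, 0.1, 0.2]
finger_gap: 60.1
740 [(np.float64(0.6866891449880046), -27, np.float64(445.58933281784516), np.float64(-22.559462182075464), np.float64(56.64057138117556), np.float64(49.052133354612806)), (np.float64(0.7047564467267734), -26, np.float64(445.4158515788801), np.float64(-22.46655189193035), np.float64(56.44017464448791), np.float64(49.275068344869766))]
[ 527.20847047 -308.91512435  176.26951631] 60.12610041505027
```

View pics/w7.png

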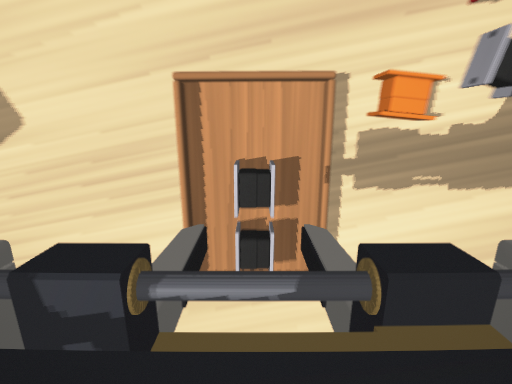

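Both mounts stand in the tray, at (255,188) and (255,248). Moving to the third at (445.5,-22.7), tool yaw 64°.

```bash

python3 -m pendant '[[[80,-10,35,0,0,0,-4],[80,-20,72,0,0,0,-8],[80,-31,110,0,0,0,-12],[80,-42,148,0,0,0,-15],[80,-52,185,0,0,0,-15],[80,-62,220,0,0,0,-15],[80,-72,255,0,0,0,-15],[80,-81.1,285.9,0,0,0,-15],[80,-81.1,285.9,0,0,0,-15],[80,-81.1,285.9,0,0,0,-15]]]' 10
python3 -m pendant '[[[75,0,0,-40,0,0,0],[75,0,0,-80,0,0,0],[75,0,0,-115,0,0,0],[75,0,0,-135,0,0,0],[75,0,0,-145,0,0,0],[75,0,0,-145,0,0,0],[75,0,0,-145,0,0,0]]]' 10
python3 - <<'E'
from h import *
from plant import *
f=grab_frame("wrist");cv2.imwrite("pics/w8.png",f["pixels"])
s=readout.state();print(s["tool_pos"],s["finger_gap"],s["eef_rot"])
E
```

```text
time: 16.95
tool_pos: [444.8, -21.3, 172.4]
eef_rot: [[0.436, 0.9, -0.001], [0.9, -0.436, 0.0], [-0.0, -0.001, -1.0]]
contact_force: [0.2, 0.3, -0.6]
finger_gap: 80.1
time: 17.53
tool_pos: [445.6, -23.1, 28.9]
eef_rot: [[0.439, 0.898, -0.0], [0.898, -0.439, -0.0], [-0.0, -0.0, -1.0]]
contact_force: [0.2, -0.3, -0.0]
finger_gap: 75.0
[446.06565926 -22.9604718   29.7040592 ] 75.27512890261549 [[ 4.39096941e-01  8.98438893e-01  1.19668269e-03]
 [ 8.98439630e-01 -4.39097010e-01 -2.18279757e-04]
 [ 3.29348769e-04  1.17099313e-03 -9.99999260e-01]]
```

View pics/w8.png

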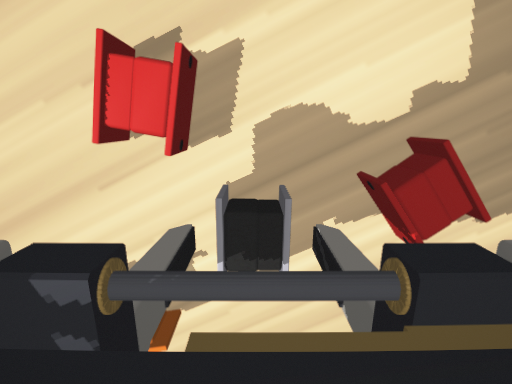

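Third mount centred between the fingers at (254,232), and the look-alikes are clear of them.

```bash

python3 -m pendant '[[[70,0,0,-10,0,0,0],[60,0,0,-18,0,0,0],[54,0,0,-22,0,0,0],[50,0,0,-22,0,0,0],[47,0,0,-22,0,0,0],[44,0,0,-22,0,0,0],[41,0,0,-22,0,0,0],[37,0,0,-22,0,0,0],[33,0,0,-22,0,0,0],[29,0,0,-22,0,0,0]]]' 10
python3 -m pendant '[[[29,0,0,0,0,0,0],[29,0,0,0,0,0,0],[29,0,0,0,0,0,0],[29,0,0,0,0,0,0],[29,0,0,0,0,0,0],[29,0,0,0,0,0,0]]]' 10
```

```text
time: 18.42
tool_pos: [445.5, -22.5, 6.8]
eef_rot: [[0.439, 0.899, 0.0], [0.899, -0.439, -0.0], [0.0, 0.0, -1.0]]
contact_force: [0.0, -0.3, 1.4]
finger_gap: 33.0
time: 18.92
tool_pos: [445.5, -22.5, 6.7]
eef_rot: [[0.439, 0.899, 0.0], [0.899, -0.439, -0.0], [0.0, 0.0, -1.0]]
contact_force: [-1.3, -0.0, 6.1]
finger_gap: 33.3
```

33.3 mm, so it gave 10.7 mm: **soft, so pan**. Carrying it to the pan centre at (494.5,292).

```bash

python3 -m pendant '[[[29,0,0,10,0,0,0],[29,0,0,30,0,0,0],[29,0,0,60,0,0,0],[29,0,0,90,0,0,0],[29,0,0,115,0,0,0],[29,0,0,130,0,0,0],[29,3,18,130,0,0,0],[29,7,42,130,0,0,0],[29,12,72,130,0,0,0],[29,17,105,130,0,0,0]]]' 10
python3 -m pendant '[[[29,5,33,0,0,0,0],[29,10,68,0,0,0,0],[29,16,103,0,0,0,0],[29,21,135,0,0,0,0],[29,25,162,0,0,0,0],[29,28,183,0,0,0,0],[29,31,198,0,0,0,0],[29,32,209.5,0,0,0,0],[29,32,209.5,0,0,0,0],[29,32,209.5,0,0,0,0]]]' 10
python3 - <<'E'
from h import *
from plant import *
f=grab_frame("scene");cv2.imwrite("pics/c9.png",f["pixels"])
s=readout.state();print(s["tool_pos"],s["finger_gap"])
E
```

```text
time: 19.75
tool_pos: [462.1, 83.2, 137.0]
eef_rot: [[0.44, 0.898, 0.0], [0.898, -0.44, -0.0], [0.0, 0.0, -1.0]]
contact_force: [0.6, -0.3, -1.8]
finger_gap: 31.9
time: 20.58
tool_pos: [494.2, 291.7, 136.4]
eef_rot: [[0.438, 0.899, -0.0], [0.899, -0.438, -0.001], [-0.001, -0.0, -1.0]]
contact_force: [-0.1, -0.0, -2.7]
finger_gap: 32.0
[494.2212494  291.28854024 136.46949167] 31.840027707685895
```

View pics/c9.png

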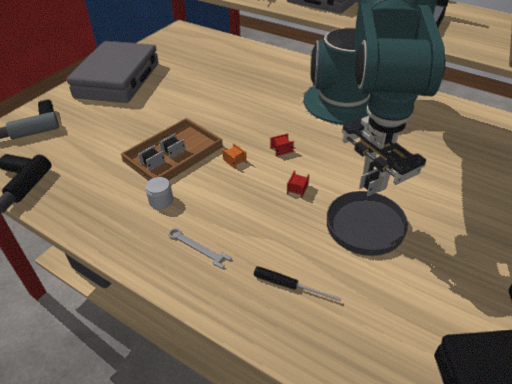

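The mount hangs over the pan at (373,180). Two mounts sit in the tray, and the bystanders are in place. Lowering.

```bash

python3 -m pendant '[[[29,0,0,-25,0,0,0],[29,0,0,-60,0,0,0],[29,0,0,-90,0,0,0],[29,0,0,-108,0,0,0],[29,0,0,-117,0,0,0],[29,0,0,-121,0,0,0],[29,0,0,-124,0,0,0],[29,0,0,-125.5,0,0,0],[29,0,0,-125.5,0,0,0],[29,0,0,-125.5,0,0,0]]]' 10
python3 -m pendant '[[[29,0,0,-0.6,0,0,0],[29,0,0,-1,0,0,0],[29,0,0,-1,0,0,0],[29,0,0,-1,0,0,0]]]' 10
```

```text
time: 21.47
tool_pos: [494.8, 292.2, 12.0]
eef_rot: [[0.439, 0.899, 0.001], [0.899, -0.439, 0.001], [0.001, 0.001, -1.0]]
contact_force: [0.3, -0.3, -1.6]
finger_gap: 31.9
time: 21.8
tool_pos: [494.6, 292.2, 10.7]
eef_rot: [[0.439, 0.899, 0.001], [0.899, -0.439, 0.0], [0.001, 0.001, -1.0]]
contact_force: [-1.1, -1.2, 5.5]
finger_gap: 31.9
```

Touchdown at 5.5 N. I'll release in small steps, since it springs back, then rise.

```bash

python3 -m pendant '[[[36,0,0,0,0,0,0],[40,0,0,0,0,0,0],[44,0,0,0,0,0,0],[50,0,0,0,0,0,0],[58,0,0,0,0,0,0],[64,0,0,0,0,0,0],[64,0,0,10,0,0,0],[64,0,0,40,0,0,0],[64,0,0,80,0,0,0],[64,0,0,120,0,0,0]]]' 10
python3 -m pendant '[[[64,0,0,40,0,0,0],[64,0,0,60,0,0,0],[64,0,0,60,0,0,0],[64,0,0,60,0,0,0],[64,0,0,60,0,0,0]]]' 10
python3 - <<'E'
from h import *
from plant import *
f=grab_frame("wrist");cv2.imwrite("pics/w10.png",f["pixels"])
for n in("scene","side"):
    cv2.imwrite(f"pics/{n}10.png",grab_frame(n)["pixels"])
s=readout.state();print(s["tool_pos"],s["finger_gap"],s["contact_force"])
for q in((494.5,292),(600.2,-322.7),(526.6,-308.4)):
    P,C=both();b,n=fit(P,q,lo=36,hi=60);print(n,[round(float(x),1) for x in b[0]])
E
```

```text
time: 22.63
tool_pos: [493.6, 291.6, 131.4]
eef_rot: [[0.439, 0.899, -0.001], [0.899, -0.439, -0.001], [-0.001, -0.001, -1.0]]
contact_force: [0.2, -0.0, 1.2]
finger_gap: 63.8
time: 23.05
tool_pos: [493.9, 291.8, 189.2]
eef_rot: [[0.439, 0.899, -0.001], [0.899, -0.439, -0.001], [-0.001, -0.001, -1.0]]
contact_force: [0.2, 0.4, -0.2]
finger_gap: 64.3
[493.85671503 291.78216836 188.58545038] 63.56140780832305 [ 0.57785452 -0.31078641 -0.43764724]
438 [0.4, -26.0, 496.7, 291.8, 55.5, 47.3]
604 [0.2, -11.0, 600.7, -321.3, 57.2, 45.7]
637 [0.3, -11.0, 525.9, -306.9, 56.8, 46.3]
```

View pics/w10.png

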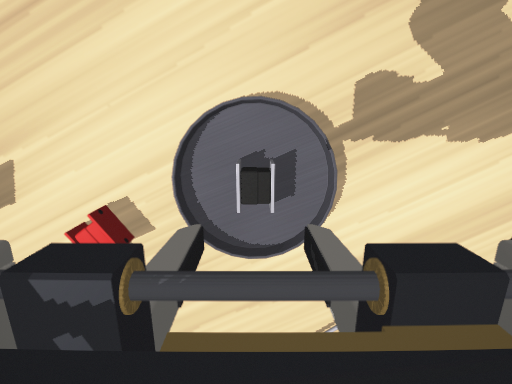

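View pics/side10.png

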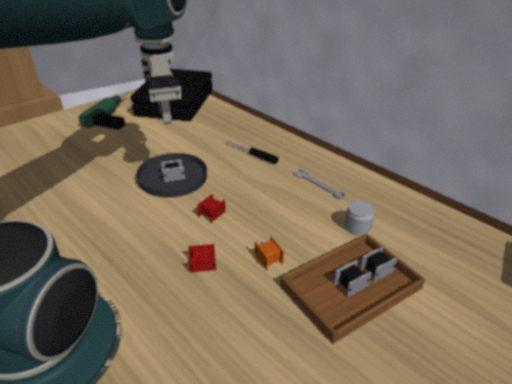

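The soft mount stands near the middle of the pan (wrist pixel (255,188)) and the two firm ones stand in the tray (side pixels (352,277) and (379,263)). The arm is clear, so I'm handing in.

```bash
python3 -c "
from plant import ticket; print(ticket.job_done())"
```

```text
the job is handed in; nothing more can be done
None
```

All three mounts are sorted and the job is handed in; the last move ended at 23 s on the robot's clock. No verdict is reported.

| Mount (start x, y in mm) | Gap at 10 N, from 44 mm | Result | Placed |
|---|---|---|---|
| (665, -38) | 41.8 mm, stopped dead | firm | tray, far end |
| (572, -49) | 41.5–42.1 mm, stopped dead | firm | tray, middle |
| (445, -23) | 33.3 mm, 31.9 mm once lifted | soft | pan, near the centre |

- **Squeeze:** each mount stayed squeezed at the 10 N setting until it touched the container floor (5.5–6.8 N upward at contact), and only then was released. The plate force was not measured separately.
- **Final check:** depth images put the mounts at (601, -321) and (526, -307) in the tray and (497, 292) in the pan. All three stand upright and inside the walls, and the gripper is clear. The screwdriver, wrench and tin look unmoved in the pictures; I did not measure them again.
- **Disagreements:** the scene and side cameras differed by about 4 mm, so I used the average. My first rectangle fit for the tray was wrong, so I took the tray position from the side camera alone. No check failed at the end.

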